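Dock the magnetic stirrer and start it

TASK

Slide the magnetic stirrer along the bench into the docking corner, so that it sits flush against both the long rail at the back and the short end stop, pushing it with the fingers and keeping it flat on the bench with the glass dish standing in place on top. Once it is home, press its start key fully down, let it come up again and move clear. Do not lift or carry anything, and leave the other glassware, bottles and pen as they stand.

Things in the scene. Friction and masses are not known exactly. Their poses are not given: they have to be found in the camera images.
- stirrer: Magnetic stirrer: loose low white box, 140 (x) x 150 (y) x 55 mm high, 0.6 to 1 kg; slides with 3 to 9 N. Origin: centre of its underside; x from its front face (grey strip) to its back face, z up. On top near the front edge: a grey dial 32 mm across, 9 mm high (x -48, y -40 mm, not used) and the start key (x -48, y +40 mm). Starts 70 to 110 mm short of the rail, turned up to 0.35 rad from it.
- dish_spot (a point): Point on the stirrer's top, 24 mm behind its centre and 55 mm above the bench, where the dish stands.
- start_key_top (a point): Centre of the top of the stirrer's start key: a white round push key 24 mm across in a grey collar (40 mm across, top 67 mm above the bench); the key's top is 77 mm above the bench. It moves down 6 mm against a spring (4 N at the bottom) and comes up by itself.
- start_key (a joint): Travel of the start key in m: 0 up, 0.006 fully down; it counts as pressed beyond 0.0045.
- dish: Empty open glass dish, 82 mm across, 38 mm high, 90 g, standing loose on the stirrer (its rim is 93 mm above the bench). Origin: centre of its underside.
- rail: Docking rail fixed to the bench beyond the stirrer: aluminium bar 480 mm long (y), 16 mm deep, 20 mm high, turned up to 0.2 rad from the world axes. Origin: at bench level, middle of its face towards the robot; x points away from the robot, square to that face. A stirrer home against it has its origin at x = -70 mm in this frame.
- end_stop: End stop fixed square to the rail, at its left or right end: aluminium bar 120 mm long (x), 20 mm thick (y), 30 mm high; origin: centre of its underside, 210 mm along y from the rail's origin; axes as the rail's. Its side towards the rail's middle is the stop: a stirrer home against it has its origin 85 mm from this origin along y.
- beaker: Bystander: open glass beaker, 68 mm across, 90 mm high, standing in front of the rail at the end opposite to the end stop. Origin: centre of its underside.
- vial: Bystander: small glass vial, 26 mm across, 55 mm high, with a white cap. Origin: centre of its underside.
- dropper: Bystander: amber bottle, 36 mm across, 75 mm high, with a black cap. Origin: centre of its underside.
- pen: Bystander: green marker pen lying on the bench, 117 mm long, 13 mm thick. Origin: underside, near its middle.
- flask: Bystander: conical glass flask, 82 mm across its foot, 120 mm high. Origin: centre of its underside.
- bottle: Bystander: white plastic bottle, 72 mm across, 160 mm high. Origin: centre of its underside.

How it is judged:
By the outcome, as a careful person would: the job done as asked, in the order asked, and still so for the second after the job is handed in, with the robot touching nothing.
It also fails if it takes over 61 s, if anything falls off the work surface, if the arm or the gripper's body presses on something with over 40 N, if the wrist force passes 120 N, or if a joint passes its speed limit or range.

ROBOT

A 6-joint arm with a two-finger parallel gripper is mounted at the origin on the work surface. World frame = base frame: x ahead of the robot, y to its left, z up, the work surface at z = 0. Lengths are in m, angles in rad, forces in N, time in s.
With the tool pointing down it reaches from about 0.375 to 0.9 m from the base axis. Payload 3.1 kg.
Tool frame: the origin (TCP) lies midway between the tips of the shut fingers; the grasp point (between the pads) lies 19 mm behind it; x points along the fingers, z is the direction in which the jaws open and shut, and the axes are right-handed (so a half turn about x gives the same grasp; the last joint's range is limited). The gripper opens to 85 mm and grips with 20 to 120 N. Pads are 22 mm wide; open, the fingers measure 114 mm over their backs; the gripper's body (76 mm by 85 mm) begins 54 mm behind the grasp point. The pads swing forward as they close: fully open they stand 13 mm farther back than shut.
Start: joints at [-1.304, 0.527, 1.433, -0, 1.181, -0.178], TCP at [0.269, -0.564, 0.231] pointing down, gripper open.
Joint ranges: [-3.08, 3.08], [-0.75, 2.2], [0.22, 2.44], [-1.43, 4.57], [0, 2.65], [-2.85, 2.85]. Speed limits (rad/s): [2.79, 2.79, 3.14, 3.14, 3.14, 3.14].

INTERFACE

Orientations are given as a unit quaternion [x, y, z, w].
In Python, from station import telemetry, optics, manip gives the robot as it stands.
- The arm moves only by the tool step_arm, never from a script. Its argument "commands" is a list of rows, each a list of 4 numbers: the shift along the tool's x, y, z in m, then the turn about the tool's x in rad. A call has 1 to 8 rows; each row is the pose to reach, as a shift and turn from the pose measured when the call began, along the tool's axes at that moment; what a row does not reach only later rows make up. A row lasts 1/12 s, in which the tool goes at most 41.7 mm and 7.16 degrees, less where a joint would pass 70% of its speed; a pose out of reach is approached as far as the arm can. A call with a gripper value outside its range is refused whole. "jaw" is the finger opening in m, from 0 to 0.0854, set as the call begins (left out, the last holds). The fingers move at their own pace and stop on an object; "grip_force" is the grip in N (left out, the last holds). Time passes only in rows, so rows that repeat a pose let the fingers close. It gives the time, the measured TCP pose, the force and the opening at its end, in the units of the state.
- telemetry.sense(): the state, without advancing time (a new reading comes with each control period).
- optics.snapshot(name): name is "scene" or "top" or "wrist"; returns the picture (420x560x3 uint8, red, green, blue); there is no depth.
- optics.camera_params(name): a dict with "mtx" (3x3 intrinsics, pixels), "origin" and "attitude" of the camera in the world. Camera axes: x right, y down, z forward; pixel columns grow to the right and rows downward; lengths in m; the calibration is good to about 2 mm. The wrist camera is an equidistant fisheye: a pixel r from the principal point sees the ray r / f radians off the axis. A picture is of the moment at which its call begins: read the wrist's pose just before it. camera_params takes no time and is no camera call; for the wrist camera it gives the pose at the moment of the call.
- manip.sign_off(): hands the job in, once; it reports no verdict.
The state is a dict: "t": time; "q": joint angles; "qd": joint speeds; "tau": joint torques, N m; "tcp_pos": TCP position; "tool_rot": TCP orientation; "force": force on the tool from outside, world axes, zero at the start; "ft_torque": the same for the moment, N m; "finger_gap": opening from 0.0 (shut) to 1.0 (fully open).
Only numpy, scipy, OpenCV 4.12 (cv2) and the standard library are available. Lean on these libraries where they do the work, as an engineer would, in place of code of your own. Each camera call takes 0.05 s, during which the arm holds its last target.

## Working session

There is one attempt and no reset: what is moved stays moved. The work goes in short steps, Python scripts to look and compute and a tool call to move; the robot and the scene stay as the last step left them, time stands still between calls to the robot, and variables do not carry over. Pictures are saved under pics/ and viewed, and the job is handed in when it is done.

Besides the shell and the picture viewer there is one more tool, called after "Call:" in YAML: its name, and indented under it one key for each argument. step_arm: Moves the arm, as the interface text tells. Its arguments: {"type":"object","properties":{"commands":{"type":"array","items":{"type":"array","items":{"type":"number"}}},"jaw":{"type":"number"},"grip_force":{"type":"number"}},"required":["commands"]}

```bash
mkdir -p pics; ls; python3 - <<'E'
from station import telemetry, optics, manip
import cv2
s=telemetry.sense(); print(s)
for n in ("scene","top"):
    im=optics.snapshot(n); cv2.imwrite(f"pics/{n}0.png",im[:,:,::-1])
    print(n,optics.camera_params(n))
E
```

```text
pics
{'t': 0.0, 'q': array([-1.30450191e+00,  5.28443632e-01,  1.43391057e+00, -2.63870355e-05,
        1.18140188e+00, -1.78502388e-01]), 'qd': array([-0.00073847,  0.00102625, -0.00060743, -0.00060573, -0.00125865,
        0.00077925]), 'tau': array([ 2.41989119e-04, -4.42345798e+01, -1.78024578e+01, -2.22536214e-04,
        8.39845306e-03,  5.08567140e-06]), 'tcp_pos': array([ 0.26874721, -0.56347012,  0.23034484]), 'tool_rot': array([ 0.37790784,  0.59854185, -0.37688736,  0.59740207]), 'force': array([ 1.07970768, -0.23452058,  0.69112309]), 'ft_torque': array([-0.00480982,  0.06014817,  0.01392191]), 'finger_gap': 1.0044897581490517}
scene {'mtx': array([[500.06876782,   0.        , 279.87541173],
       [  0.        , 500.06876782, 210.84071   ],
       [  0.        ,   0.        ,   1.        ]]), 'origin': array([1.43755878, 0.41174366, 0.78849943]), 'attitude': array([ 0.47219806,  0.75552147, -0.37730289, -0.25270304])}
top {'mtx': array([[442.91302436,   0.        , 271.91996062],
       [  0.        , 442.91302436, 207.45252854],
       [  0.        ,   0.        ,   1.        ]]), 'origin': array([0.37375282, 0.00195422, 1.44659551]), 'attitude': array([-0.6962757 ,  0.71475814, -0.05017063,  0.04247177])}
```

View pics/top0.png

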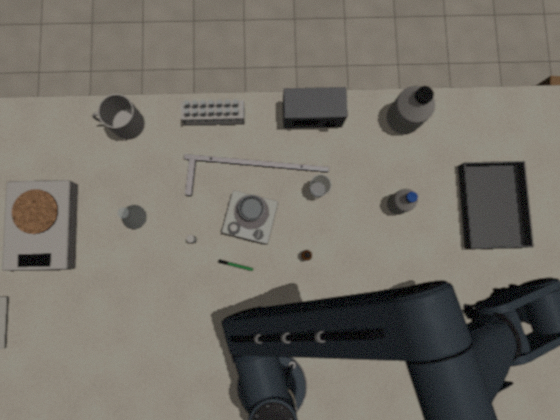

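View pics/scene0.png

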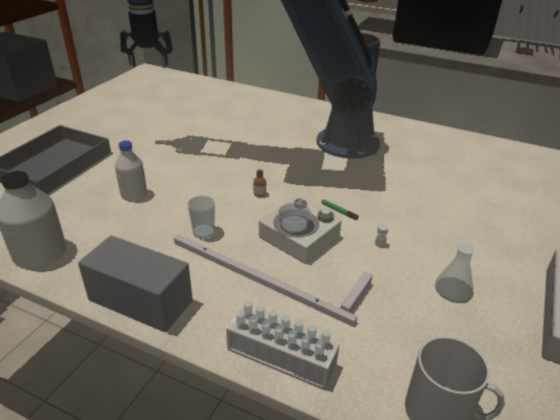

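The top view shows the rail at about (185–328, 155–170), the end stop at its left end (190, 175), the stirrer at about (250, 218), the pen at (236, 265), the vial at (190, 239), the dropper at (305, 256) and the beaker at (317, 187). I'll zoom in next.

```bash
cat > h.py <<'E'
import numpy as np, cv2
from scipy.spatial.transform import Rotation as R
from station import telemetry, optics, manip
def ray(p,cp,fish=False):
    p=np.asarray(p,float).reshape(-1,2);K=cp['mtx']
    x=(p[:,0]-K[0,2])/K[0,0];y=(p[:,1]-K[1,2])/K[1,1]
    if fish:
        r=np.hypot(x,y); s=np.where(r>1e-9,np.sin(r)/np.maximum(r,1e-9),1)
        d=np.c_[x*s,y*s,np.cos(r)]
    else: d=np.c_[x,y,np.ones(len(x))]
    return R.from_quat(cp['attitude']).apply(d)
def plane(p,cp,z,fish=False):
    d=ray(p,cp,fish);o=np.asarray(cp['origin'])
    return o+d*((z-o[2])/d[:,2])[:,None]
def proj(P,cp,fish=False):
    P=np.atleast_2d(P);c=R.from_quat(cp['attitude']).inv().apply(P-cp['origin']);K=cp['mtx']
    if fish:
        rr=np.hypot(c[:,0],c[:,1]);th=np.arctan2(rr,c[:,2]);s=th/np.maximum(rr,1e-9);x=c[:,0]*s;y=c[:,1]*s
    else: x=c[:,0]/c[:,2];y=c[:,1]/c[:,2]
    return np.c_[x*K[0,0]+K[0,2],y*K[1,1]+K[1,2]]
def crop(im,x0,y0,x1,y1,k,name):
    c=cv2.resize(im[y0:y1,x0:x1,::-1],None,fx=k,fy=k,interpolation=cv2.INTER_CUBIC); cv2.imwrite(name,c)
E
python3 - <<'E'
from h import *
im=cv2.imread("pics/top0.png")[:,:,::-1]
crop(im,170,140,340,280,4.7,"pics/top0c.png")
im=cv2.imread("pics/scene0.png")[:,:,::-1]
crop(im,160,160,400,330,3.3,"pics/scene0c.png")
E
```

```text
(no output)
```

View pics/top0c.png

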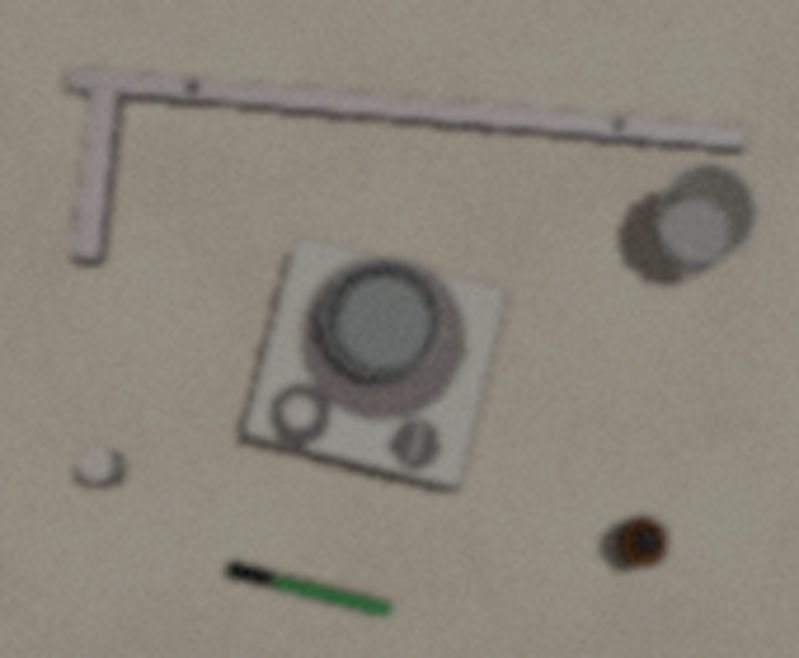

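View pics/scene0c.png

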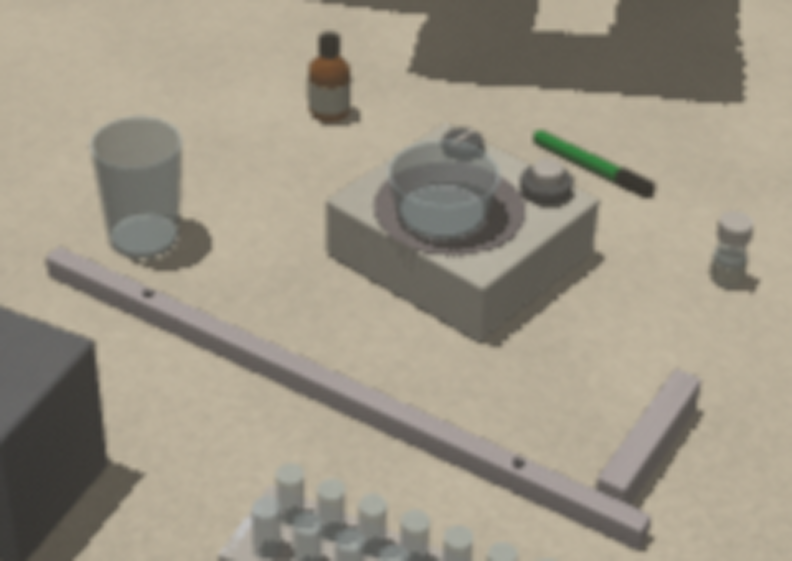

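Crop pixels: stirrer top corners are at about (293,243), (503,288), (457,488) and (245,437). The key at (298,411) is nearest the +y side and the dial is at (415,443). The rail's front top edge runs (125,94)–(742,146), and the end stop's inner top edge runs (118,100)–(103,260).

```bash
python3 - <<'E'
from h import *
cp=optics.camera_params("top")
f=lambda L:(np.array(L,float)+.5)/4.7-.5+[170,140]
st=plane(f([(293,243),(503,288),(457,488),(245,437)]),cp,.055);print(st)
e=np.diff(np.r_[st,st[:1]],axis=0);print(np.linalg.norm(e,axis=1),np.arctan2(e[:,1],e[:,0]))
print('ctr',st.mean(0))
r=plane(f([(125,94),(742,146)]),cp,.02);print('rail',r, np.arctan2(*(r[0]-r[1])[[1,0]]))
s=plane(f([(118,100),(103,260),(88,250),(65,85),(748,140)]),cp,.03);print('stop',s)
print('dial',plane(f([(415,443)]),cp,.064),'key',plane(f([(298,411)]),cp,.077))
print('dish rim?',plane(f([(375,322)]),cp,.093),'disc on top(bench-mark)',plane(f([(387,338)]),cp,.055))
print('beaker base',plane(f([(690,230)]),cp,0),'rim',plane(f([(710,215)]),cp,.09))
print('vial',plane(f([(95,465)]),cp,.055),'dropper',plane(f([(640,543)]),cp,.075),'pen',plane(f([(230,568),(390,608)]),cp,.007))
E
```

```text
[[ 0.61210162  0.1100701   0.055     ]
 [ 0.57770508 -0.03120897  0.055     ]
 [ 0.44369879  0.00327221  0.055     ]
 [ 0.48145056  0.1440993   0.055     ]]
[0.14540597 0.13837137 0.1457994  0.13500995] [-1.80961524  2.88974575  1.30888257 -0.25479764]
ctr [0.52873901 0.05655816 0.055     ]
rail [[ 0.72679453  0.22869968  0.02      ]
 [ 0.67896325 -0.20208587  0.02      ]] 1.4602165505865745
stop [[ 0.72017154  0.23198501  0.03      ]
 [ 0.60782909  0.24273629  0.03      ]
 [ 0.61505989  0.25301822  0.03      ]
 [ 0.73174936  0.26873222  0.03      ]
 [ 0.68097064 -0.20501412  0.03      ]]
dial [[0.47381526 0.03040786 0.064     ]] key [[0.49599827 0.10675158 0.077     ]]
dish rim? [[0.55175668 0.05421613 0.093     ]] disc on top(bench-mark) [[0.5456863  0.04782952 0.055     ]]
beaker base [[ 0.62375225 -0.16560893  0.        ]] rim [[ 0.61793652 -0.16884329  0.09      ]]
vial [[0.46536186 0.24423954 0.055     ]] dropper [[ 0.40355065 -0.11579337  0.075     ]] pen [[0.39546229 0.1603565  0.007     ]
 [0.36534242 0.05125123 0.007     ]]
```

```bash
cat >> h.py <<'E'
def to(target,yaw_z=None):
    """shift in tool axes to reach world target; turn so tool z points along heading yaw_z (mod pi)"""
    s=telemetry.sense();Rm=R.from_quat(s['tool_rot']);M=Rm.as_matrix()
    sh=Rm.inv().apply(np.asarray(target)-s['tcp_pos'])
    out=[np.round(sh,4)]
    h=np.arctan2(M[1,2],M[0,2])
    if yaw_z is not None:
        d=(yaw_z-h+np.pi/2)%np.pi-np.pi/2
        out.append(('turn',round(-d,4)))
    print('tcp',s['tcp_pos'].round(4),'zhead',round(h,4),'F',s['force'].round(2),'t',round(s['t'],2),'xaxis',M[:,0].round(3),'gap',round(s['finger_gap'],2),'->',*out)
E
python3 - <<'E'
from h import *
to([0.42,0.07,0.23],1.46)
print(R.from_quat(telemetry.sense()['tool_rot']).as_matrix().round(3))
E
```

```text
tcp [ 0.2688 -0.5635  0.2304] zhead -1.126 F [ 0.23  0.15 -0.68] t 0.1 xaxis [-0.     0.002 -1.   ] gap 1.0 -> [ 0.0015  0.4091 -0.5068] ('turn', np.float64(0.5556))
[[-0.     0.903  0.43 ]
 [ 0.002  0.43  -0.903]
 [-1.     0.    -0.002]]
```

Call:
step_arm:
  commands:
    - [0,0.03,-0.027,0.05]
    - [0,0.06,-0.055,0.1]
    - [0,0.09,-0.082,0.15]
    - [0,0.12,-0.11,0.2]
    - [0,0.15,-0.137,0.25]
    - [0,0.18,-0.165,0.3]
    - [0,0.21,-0.19,0.35]
    - [0,0.24,-0.215,0.4]
  jaw: 0.0854

```text
t: 0.77
tcp_pos: [0.393, -0.2641, 0.2307]
tool_rot: [0.49, 0.511, -0.489, 0.509]
force: [0.8, -0.3, 0.1]
finger_gap: 0.999
```

```bash
python3 - <<'E'
from h import *
to([0.41,0.06,0.23],1.46)
E
```

```text
tcp [ 0.393  -0.2641  0.2307] zhead -1.529 F [ 0.79 -0.33  0.13] t 0.77 xaxis [-0.001  0.003 -1.   ] gap 1.0 -> [ 0.0015  0.0305 -0.3231] ('turn', np.float64(0.1526))
```

Call:
step_arm:
  commands:
    - [0,0.004,-0.04,0.04]
    - [0,0.008,-0.08,0.08]
    - [0,0.012,-0.12,0.12]
    - [0,0.016,-0.16,0.15]
    - [0,0.02,-0.2,0.15]
    - [0,0.024,-0.24,0.15]
    - [0,0.028,-0.285,0.15]
    - [0,0.03,-0.323,0.15]

```text
t: 1.43
tcp_pos: [0.4092, 0.0618, 0.2315]
tool_rot: [0.527, 0.473, -0.526, 0.471]
force: [1.2, -0.6, -0.5]
finger_gap: 1.001
```

```bash
python3 - <<'E'
from h import *
to([0.40,0.06,0.23],1.46)
cp=optics.camera_params("wrist");im=optics.snapshot("wrist");cv2.imwrite("pics/w1.png",im[:,:,::-1]);print(cp)
import pickle;pickle.dump(cp,open("w1.pkl","wb"))
E
```

```text
tcp [0.4092 0.0618 0.2315] zhead -1.6795 F [ 1.19 -0.61 -0.49] t 1.43 xaxis [-0.001  0.003 -1.   ] gap 1.0 -> [ 0.0016 -0.009   0.0028] ('turn', np.float64(0.0021))
{'mtx': array([[325.1922621 ,   0.        , 275.63173071],
       [  0.        , 325.1922621 , 211.34785615],
       [  0.        ,   0.        ,   1.        ]]), 'origin': array([0.48265993, 0.05307136, 0.37571256]), 'attitude': array([-0.66068723,  0.73593221,  0.11075546, -0.09812944])}
```

View pics/w1.png

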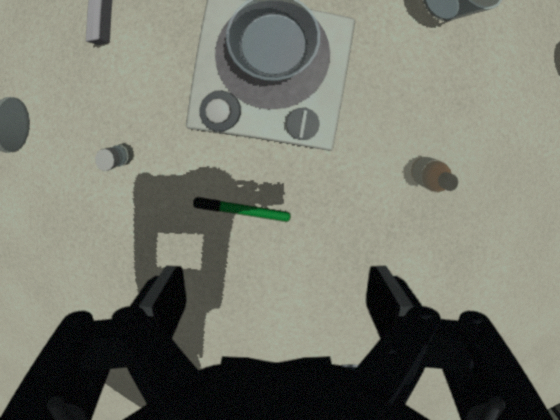

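The wrist view shows the stirrer's front top edge from (188,126) to (333,150) and its back right corner at (354,19). The key is at (218,110), the dial at (302,124), the pen at (194–290, 203–216), the vial cap at (104,158) and the dropper cap at (448,181).

```bash
python3 - <<'E'
from h import *
import pickle
cp=pickle.load(open("w1.pkl","rb"))
a=plane([(188,126),(333,150),(354,19)],cp,.055,True);print(a)
print(np.linalg.norm(np.diff(a,axis=0),axis=1)); y=a[0]-a[1];yaw=np.arctan2(-y[0],y[1]);print('yaw',yaw)
c,s=np.cos(yaw),np.sin(yaw);X=np.array([c,s]);Y=np.array([-s,c])
print('ctr',(a[0]+a[1])[:2]/2+.07*X)
for n,p,z in (('key',(218,110),.077),('dial',(302,124),.064),('dropper',(448,181),.075),('vial',(104,158),.055)): print(n,plane([p],cp,z,True))
print('pen',plane([(194,203),(290,216)],cp,.007,True))
print('stop end',plane([(103,42)],cp,.03,True))
E
```

```text
[[ 0.48318286  0.14171068  0.055     ]
 [ 0.4425255   0.00057758  0.055     ]
 [ 0.57482405 -0.03434391  0.055     ]]
[0.14687265 0.13682988]
yaw -0.2804837350295077
ctr [0.53011869 0.0517667 ]
key [[0.49369891 0.10539491 0.077     ]]
dial [[0.4713973  0.02971487 0.064     ]]
dropper [[ 0.40480286 -0.11797791  0.075     ]]
vial [[0.46572181 0.24390468 0.055     ]]
pen [[0.39148959 0.16240154 0.007     ]
 [0.36293562 0.04953166 0.007     ]]
stop end [[0.60127139 0.24056379 0.03      ]]
```

Call:
step_arm:
  commands:
    - [0.03,0,-0.009,0]
    - [0.06,0,-0.009,0]
    - [0.09,0,-0.009,0]
    - [0.12,0,-0.009,0]
    - [0.15,0,-0.009,0]
    - [0.18,0,-0.009,0]
    - [0.205,0,-0.009,0]
    - [0.219,0,-0.009,0]

```text
t: 2.15
tcp_pos: [0.4071, 0.0796, 0.0101]
tool_rot: [0.525, 0.477, -0.524, 0.47]
force: [0.7, -0.0, -0.4]
finger_gap: 1.002
```

```bash
python3 - <<'E'
from h import *
to([0.45,0.07,0.012],1.46)
im=optics.snapshot("scene");crop(im,160,100,440,310,2.8,"pics/s2.png")
E
```

```text
tcp [0.4071 0.0796 0.0101] zhead -1.673 F [ 0.66 -0.03 -0.37] t 2.15 xaxis [-0.005  0.008 -1.   ] gap 1.0 -> [-0.0022  0.0437  0.0051] ('turn', np.float64(0.0086))
```

View pics/s2.png

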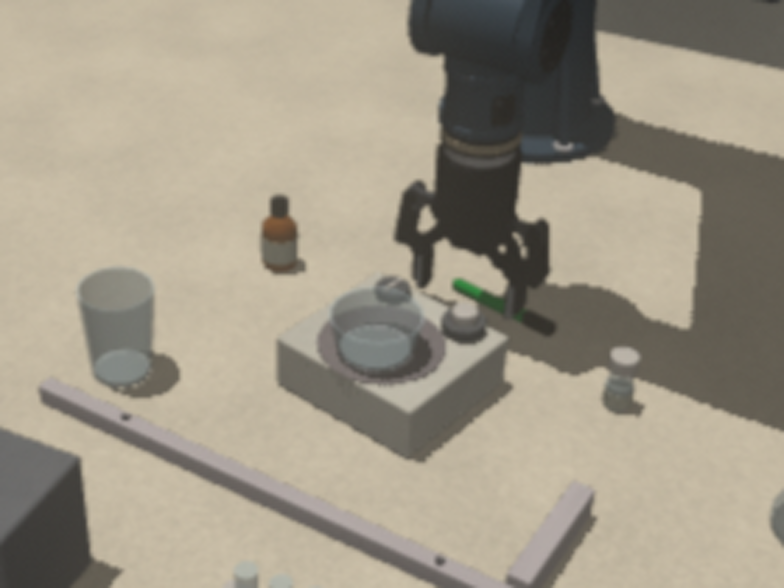

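The scene view shows both open fingers down in front of the stirrer, clear of the pen. I'll push forward now.

Call:
step_arm:
  commands:
    - [-0.002,0.006,0,0.004]
    - [-0.002,0.012,0,0.008]
    - [-0.002,0.018,0,0.008]
    - [-0.002,0.023,0,0.008]
    - [-0.002,0.028,0,0.008]
    - [-0.002,0.034,0,0.008]
    - [-0.002,0.04,0,0.008]
    - [-0.002,0.046,0,0.008]

```text
t: 2.87
tcp_pos: [0.4449, 0.0756, 0.0109]
tool_rot: [-0.523, -0.479, 0.531, -0.463]
force: [-12.6, -1.9, 8.3]
finger_gap: 0.998
```

```bash
python3 - <<'E'
from h import *
to([0.55,0.064,0.012],1.462)
im=optics.snapshot("wrist");crop(im,0,0,560,420,1.4,"pics/w3.png")
E
```

```text
tcp [0.4449 0.0756 0.0109] zhead -1.6837 F [-12.62  -1.88   8.3 ] t 2.87 xaxis [-0.024  0.01  -1.   ] gap 1.0 -> [-0.0038  0.1056 -0.0004] ('turn', np.float64(-0.0041))
```

View pics/w3.png

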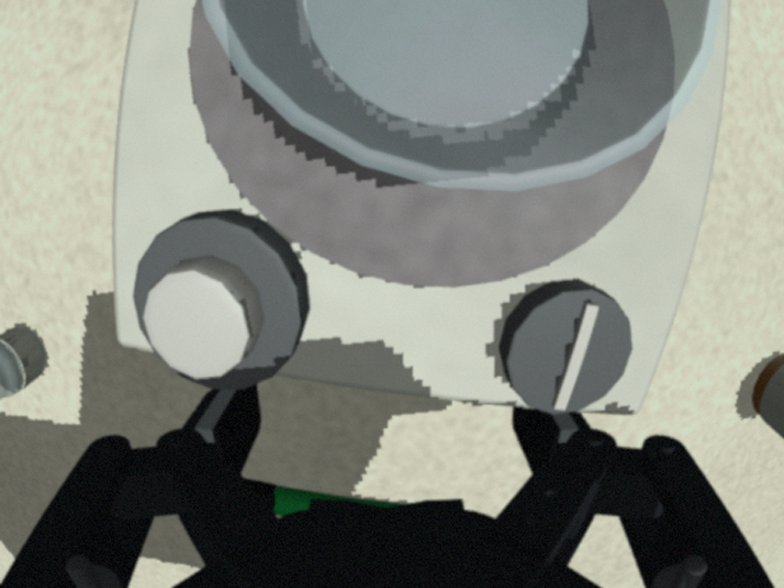

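The wrist view shows the −y finger in contact near crop pixel (560,410), and the +y side about to touch. The force is 12.6 N, which is fine.

Call:
step_arm:
  commands:
    - [-0.001,0.01,0,-0.004]
    - [-0.001,0.015,0,-0.004]
    - [-0.001,0.02,0,-0.004]
    - [-0.001,0.025,0,-0.004]

```text
t: 3.25
tcp_pos: [0.4654, 0.0729, 0.0112]
tool_rot: [-0.52, -0.483, 0.533, -0.461]
force: [-12.9, -3.0, 9.6]
finger_gap: 1.0
```

```bash
python3 - <<'E'
from h import *
to([0.55,0.064,0.012],1.462)
print(telemetry.sense()['ft_torque'])
im=optics.snapshot("wrist");crop(im,0,0,560,420,1.4,"pics/w4.png")
im=optics.snapshot("scene");crop(im,160,100,440,310,2.8,"pics/s4.png")
E
```

```text
tcp [0.4654 0.0729 0.0112] zhead -1.6812 F [-12.88  -2.99   9.65] t 3.25 xaxis [-0.035  0.011 -0.999] gap 1.0 -> [-0.0038  0.085  -0.0005] ('turn', np.float64(-0.0016))
[-0.81604243  1.63811633 -0.62352415]
```

View pics/w4.png

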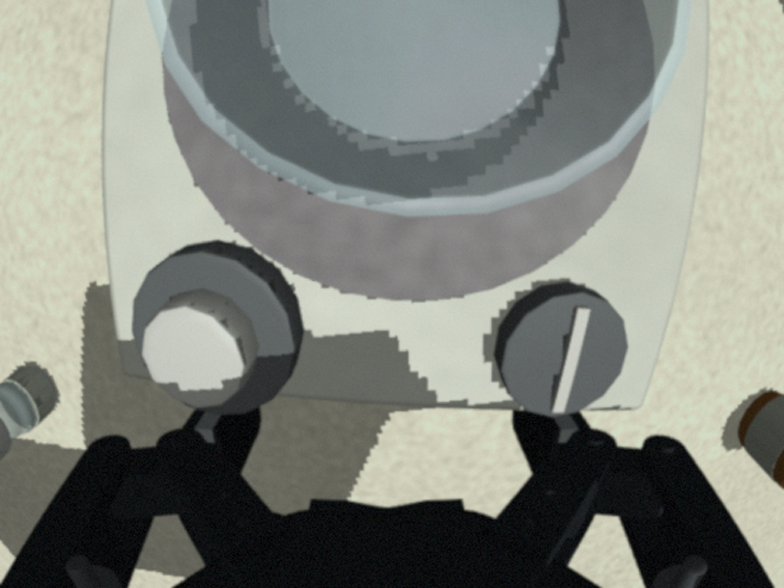

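View pics/s4.png

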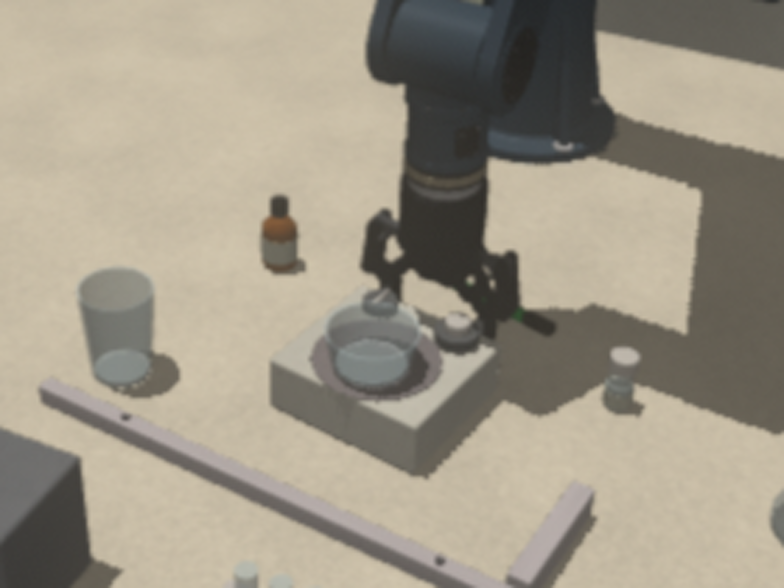

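The wrist view shows the front face now flush on both fingers, near crop (235,405) and (540,410). The dish is still centred. The tool tilts slightly under load, and each new call keeps that tilt, so I'll make the remaining travel in one longer call.

Call:
step_arm:
  commands:
    - [-0.0004,0.012,0,-0.002]
    - [-0.0008,0.022,0,-0.002]
    - [-0.0012,0.033,0,-0.002]
    - [-0.0016,0.044,0,-0.002]
    - [-0.002,0.055,0,-0.002]
    - [-0.0024,0.065,0,-0.002]
    - [-0.0028,0.073,0,-0.002]
    - [-0.003,0.079,0,-0.002]

```text
t: 4.02
tcp_pos: [0.5416, 0.0645, 0.0112]
tool_rot: [-0.518, -0.485, 0.534, -0.46]
force: [-6.6, 1.1, 1.6]
finger_gap: 0.996
```

```bash
python3 - <<'E'
from h import *
to([0.55,0.064,0.012],1.462)
print(telemetry.sense()['ft_torque'])
im=optics.snapshot("top");crop(im,170,140,340,280,4.7,"pics/t5.png")
im=optics.snapshot("scene");crop(im,160,130,440,340,2.8,"pics/s5.png")
E
```

```text
tcp [0.5416 0.0645 0.0112] zhead -1.6784 F [-6.62  1.1   1.59] t 4.02 xaxis [-0.041  0.011 -0.999] gap 1.0 -> [-0.0011  0.0084 -0.0004] ('turn', np.float64(0.0012))
[-0.0138442   0.90163946 -0.03501949]
```

View pics/t5.png

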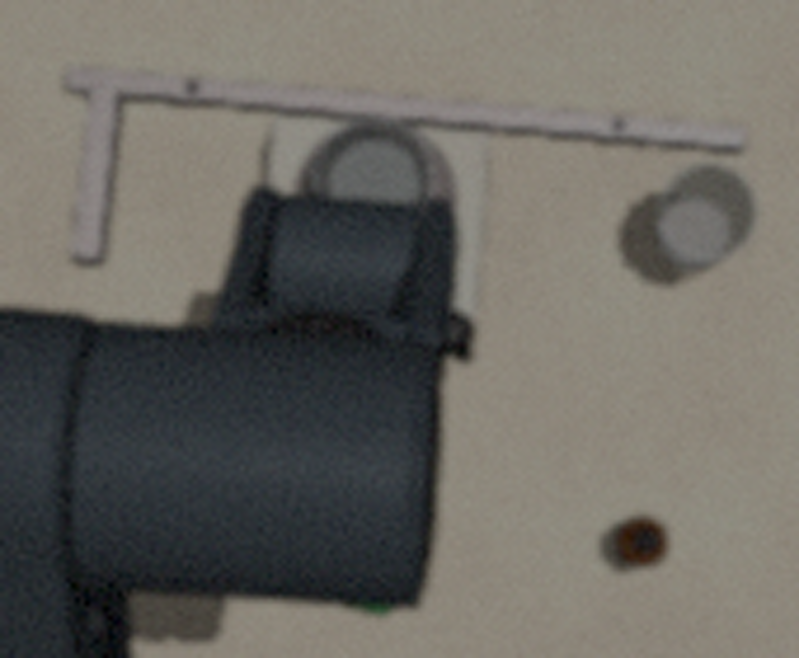

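View pics/s5.png

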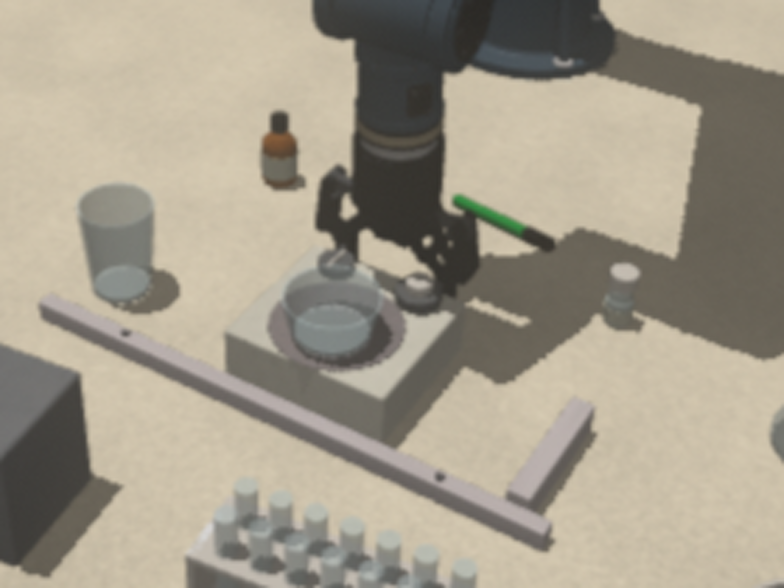

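The scene view shows the stirrer parallel to the rail and a few mm short of it, with the dish in place. I'll close the gap gently.

Call:
step_arm:
  commands:
    - [-0.0003,0.007,0,0]
    - [-0.0003,0.01,0,0]
    - [-0.0003,0.013,0,0]
    - [-0.0003,0.016,0,0]
    - [-0.0003,0.018,0,0]

```text
t: 4.53
tcp_pos: [0.5528, 0.0636, 0.0112]
tool_rot: [-0.514, -0.489, 0.537, -0.456]
force: [-18.9, 1.6, 16.3]
finger_gap: 0.999
```

```bash
python3 - <<'E'
from h import *
to([0.55,0.064,0.012],1.462)
print(telemetry.sense()['ft_torque'])
im=optics.snapshot("scene");crop(im,200,200,400,340,3.9,"pics/s6.png")
E
```

```text
tcp [0.5528 0.0636 0.0112] zhead -1.6778 F [-18.9    1.63  16.33] t 4.53 xaxis [-0.055  0.013 -0.998] gap 1.0 -> [-0.0007 -0.0028 -0.0002] ('turn', np.float64(0.0018))
[ 0.15360938  2.23015098 -0.04779579]
```

View pics/s6.png

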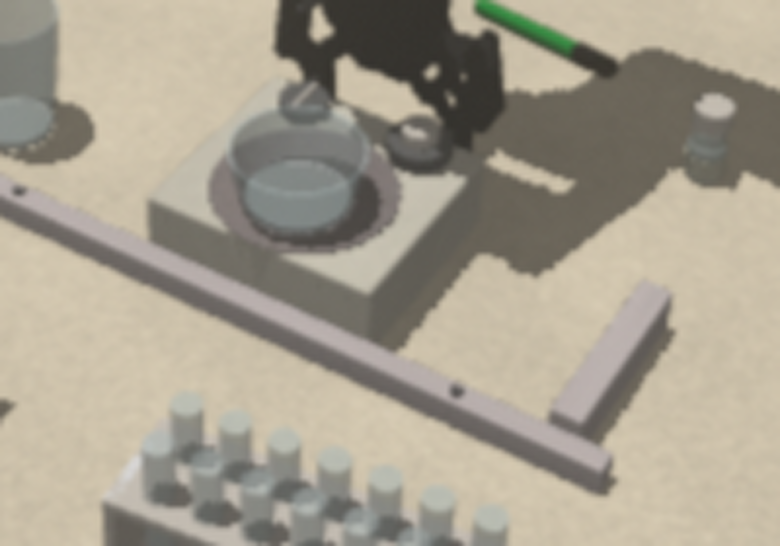

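Contact with the rail: 19 N at TCP x_rail = 0.543, close to the 0.5445 I predicted. Backing off and rising.

Call:
step_arm:
  commands:
    - [0,-0.005,0,0]
    - [0,-0.015,0,0]
    - [-0.01,-0.03,0,0]
    - [-0.04,-0.045,0,0]
    - [-0.075,-0.05,0,0]
    - [-0.11,-0.05,0,0]
    - [-0.14,-0.05,0,0]
    - [-0.16,-0.05,0,0]

```text
t: 5.25
tcp_pos: [0.5143, 0.0666, 0.1775]
tool_rot: [-0.516, -0.487, 0.535, -0.458]
force: [0.3, -0.5, 0.6]
finger_gap: 1.001
```

```bash
python3 - <<'E'
from h import *
to([0.55,-0.045,0.18],1.462+np.pi/2)
cp=optics.camera_params("wrist");im=optics.snapshot("wrist");cv2.imwrite("pics/w7.png",im[:,:,::-1]);print(cp['origin'])
import pickle;pickle.dump(cp,open("w7.pkl","wb"))
E
```

```text
tcp [0.5143 0.0666 0.1775] zhead -1.6776 F [ 0.25 -0.46  0.56] t 5.25 xaxis [-0.047  0.012 -0.999] gap 1.0 -> [-0.0056  0.0471  0.1072] ('turn', np.float64(-1.5688))
[0.59435291 0.05671728 0.31794787]
```

View pics/w7.png

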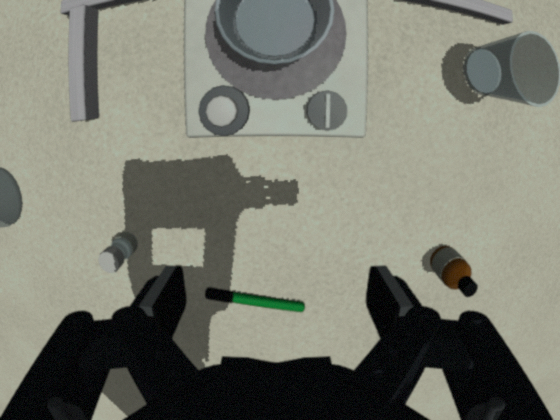

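The wrist view shows the stirrer parallel to the rail, with its front edge (187,134)–(366,136). The key is at (219,110), the end stop's inner end at (98,118) and the beaker at (500,70). I'll measure these.

```bash
python3 - <<'E'
from h import *
import pickle
cp=pickle.load(open("w7.pkl","rb"))
print(telemetry.sense()['q'].round(2))
a=plane([(187,134.5),(366,136.5)],cp,.055,True);y=a[0]-a[1];print(a,np.linalg.norm(y));yaw=np.arctan2(-y[0],y[1]);print('yaw',yaw)
X=np.array([np.cos(-.108),np.sin(-.108)]);Y=np.array([-X[1],X[0]])
m=a.mean(0)[:2];print('ctr world',m+.07*X,'rail fr',(m@X+.07),m@Y)
k=plane([(219,110)],cp,.077,True)[0];print('key',k, k[:2]@X,k[:2]@Y)
b=plane([(484,70)],cp,0,True)[0];print('beaker',b,b[:2]@X,b[:2]@Y)
s=plane([(91,119),(85,10)],cp,.03,True);print('stop inner',s,s[:,:2]@X,s[:,:2]@Y)
r=plane([(400,0),(509,21)],cp,.02,True);print('rail',r,r[:,:2]@X,r[:,:2]@Y)
T=.6273*X+.005*Y;print(T);to([*T,.18],1.462+np.pi/2)
E
python3 - <<'E'
import cv2
im=cv2.imread('pics/w7.png');cv2.imwrite('pics/w7c.png',cv2.resize(im[0:150,50:400],None,fx=2.2,fy=2.2,interpolation=2))
E
```

```text
[-0.09  0.47  1.72  0.01  0.99  1.58]
[[ 0.57546936  0.13413281  0.055     ]
 [ 0.55831125 -0.01274598  0.055     ]] 0.14787759107735246
yaw -0.11629105863162398
ctr world [0.63648246 0.0531481 ] rail fr 0.6270452621061027 0.12144499716144046
key [0.59185324 0.10054518 0.077     ] 0.5775671214407293 0.1637553267990737
beaker [ 0.62057003 -0.17263711  0.        ] 0.6355629622357898 -0.10473991644170333
stop inner [[0.60622119 0.23931274 0.03      ]
 [0.7189247  0.23260327 0.03      ]] [0.57689358 0.68966366] [0.30326311 0.30874106]
rail [[ 0.68549395 -0.06826511  0.02      ]
 [ 0.67730084 -0.20088001  0.02      ]] [0.68885834 0.69500755] [ 0.00602214 -0.12670325]
[ 0.62418409 -0.06264591]
tcp [0.5166 0.0665 0.1802] zhead -1.6774 F [0.94 0.26 1.21] t 5.3 xaxis [-0.041  0.012 -0.999] gap 1.0 -> [-0.0057  0.1206  0.117 ] ('turn', np.float64(-1.5686))
```

View pics/w7c.png

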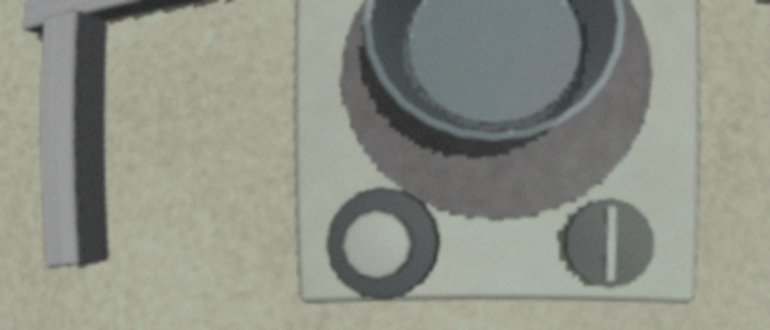

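Call:
step_arm:
  commands:
    - [-0.001,0.015,0.015,-0.12]
    - [-0.002,0.03,0.03,-0.24]
    - [-0.003,0.045,0.045,-0.36]
    - [-0.004,0.06,0.06,-0.48]
    - [-0.005,0.075,0.075,-0.6]
    - [-0.0055,0.09,0.09,-0.72]
    - [-0.0055,0.105,0.105,-0.84]
    - [-0.0055,0.12,0.117,-0.96]
  jaw: 0.04

```text
t: 5.97
tcp_pos: [0.625, -0.0642, 0.18]
tool_rot: [0.245, 0.677, -0.248, 0.649]
force: [0.2, 0.4, 0.5]
finger_gap: 0.466
```

```bash
python3 - <<'E'
from h import *
to([.6242,-.0626,.18],1.462+np.pi/2)
E
```

```text
tcp [ 0.625  -0.0642  0.18  ] zhead -0.7122 F [0.23 0.37 0.48] t 5.97 xaxis [-0.039  0.011 -0.999] gap 0.47 -> [ 0.0001  0.0007 -0.0017] ('turn', np.float64(-0.6035))
```

Call:
step_arm:
  commands:
    - [0,0,-0.001,-0.12]
    - [0,0,-0.001,-0.24]
    - [0,0,-0.001,-0.36]
    - [0,0,-0.001,-0.48]
    - [0,0,-0.001,-0.6]
    - [0,0,-0.001,-0.604]
    - [0,0,-0.001,-0.604]

```text
t: 6.55
tcp_pos: [0.6247, -0.0637, 0.1802]
tool_rot: [0.042, 0.719, -0.036, 0.693]
force: [0.4, -0.1, -0.3]
finger_gap: 0.47
```

```bash
python3 - <<'E'
from h import *
to([.6242,-.0626,.025],1.462+np.pi/2)
cp=optics.camera_params("wrist");im=optics.snapshot("wrist");cv2.imwrite("pics/w8.png",im[:,:,::-1]);print(cp['origin'])
im=optics.snapshot("top");crop(im,170,140,340,280,4.7,"pics/t8.png")
E
```

```text
tcp [ 0.6247 -0.0637  0.1802] zhead -0.1107 F [ 0.4  -0.09 -0.28] t 6.55 xaxis [-0.037  0.01  -0.999] gap 0.47 -> [1.551e-01 1.000e-04 5.300e-03] ('turn', np.float64(-0.0019))
[0.63759561 0.00855921 0.32477959]
```

View pics/w8.png

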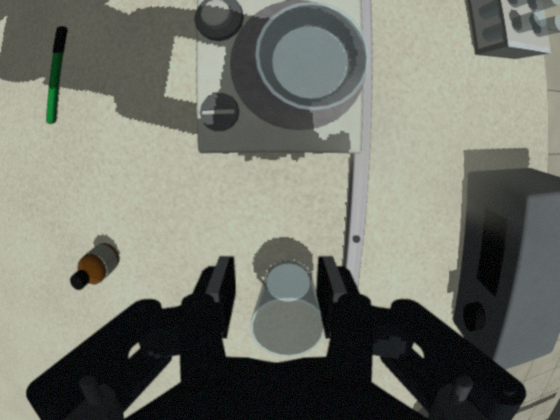

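View pics/t8.png

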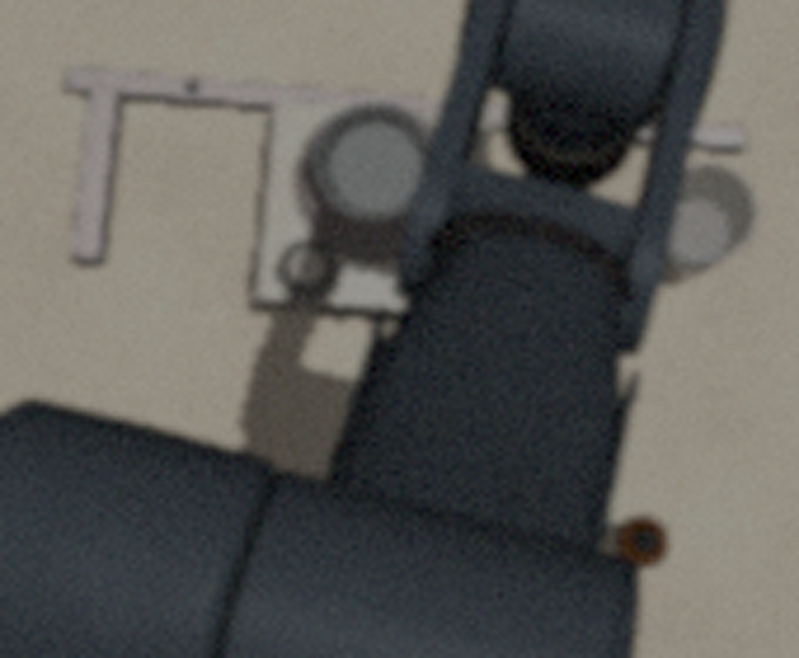

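```bash
python3 - <<'E'
from h import *
cp=optics.camera_params("wrist");s=telemetry.sense();M=R.from_quat(s['tool_rot']).as_matrix()
X=np.array([np.cos(-.108),np.sin(-.108)]);Y=np.array([-X[1],X[0]])
T=s['tcp_pos'];P=T+M[:,0]*.155
print(P,proj(P,cp,True),'rail',P[:2]@X,P[:2]@Y)
a=plane([(199,152),(360,152)],cp,.055,True)[:,:2];print('side edge',a,a@X,a@Y)
b=plane([(289,262)],cp,0,True)[0,:2];print('beaker near edge',b@X,b@Y)
d=plane([(311,57)],cp,.093,True)[0,:2];print('dish rim ctr',d@X,d@Y)
E
```

```text
[ 0.61872291 -0.06204469  0.02529732] [[276.30357521 193.80018491]] rail 0.6218058322216906 0.005009054853709349
side edge [[ 0.55893372 -0.0115703 ]
 [ 0.69459198 -0.02571061]] [0.55692435 0.69331641] [0.04874467 0.04930938]
beaker near edge 0.6348274690168679 -0.07805364834425206
dish rim ctr 0.6486499954893462 0.12067159239677303
```

The TCP will land in the gap: its projection is at row 194, between the stirrer side at row 152 and the beaker at row 262. The dish rim centre is within about 2 mm of its spot. Descending.

Call:
step_arm:
  commands:
    - [0.025,0,0.001,0]
    - [0.05,0,0.002,0]
    - [0.075,0,0.003,0]
    - [0.1,0,0.004,0]
    - [0.12,0,0.0045,0]
    - [0.14,0,0.005,0]
    - [0.15,0,0.005,0]
    - [0.154,0,0.005,0]

```text
t: 7.32
tcp_pos: [0.6226, -0.0623, 0.0242]
tool_rot: [0.042, 0.721, -0.036, 0.691]
force: [-0.1, 0.3, -0.6]
finger_gap: 0.468
```

```bash
python3 - <<'E'
from h import *
X=np.array([np.cos(-.108),np.sin(-.108)]);Y=np.array([-X[1],X[0]])
T=.6273*X+.145*Y
to([*T,.025],1.462+np.pi/2)
im=optics.snapshot("scene");crop(im,200,150,400,290,3.9,"pics/s9.png")
E
```

```text
tcp [ 0.6226 -0.0623  0.0242] zhead -0.1112 F [-0.14  0.32 -0.56] t 7.32 xaxis [-0.041  0.011 -0.999] gap 0.47 -> [1.000e-04 1.398e-01 1.200e-03] ('turn', np.float64(-0.0024))
```

View pics/s9.png

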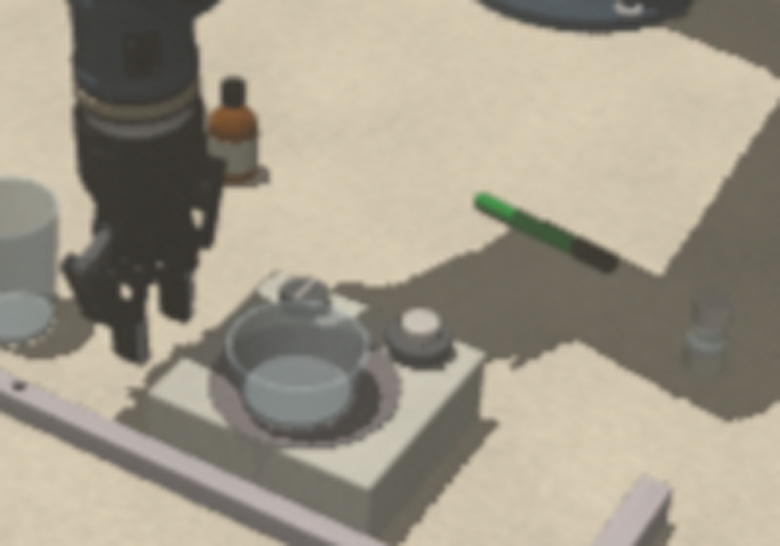

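The scene view shows the fingers in the gap right of the stirrer, clear of the beaker and dropper. I'll approach, then push along the rail.

Call:
step_arm:
  commands:
    - [0,0.012,0.001,0]
    - [0,0.022,0.001,0]
    - [0,0.028,0.001,0]
    - [0,0.034,0.001,0]
    - [0,0.041,0.0015,0]
    - [0,0.05,0.002,0]
    - [0,0.06,0.0025,0]
    - [0,0.07,0.003,0]

```text
t: 8.03
tcp_pos: [0.6322, 0.0044, 0.0261]
tool_rot: [0.04, 0.721, -0.037, 0.69]
force: [-6.6, -10.9, 4.5]
finger_gap: 0.468
```

```bash
python3 - <<'E'
from h import *
X=np.array([np.cos(-.108),np.sin(-.108)]);Y=np.array([-X[1],X[0]])
T=.6273*X+.147*Y
to([*T,.025],1.462+np.pi/2)
cp=optics.camera_params("wrist");im=optics.snapshot("wrist");cv2.imwrite("pics/w10.png",im[:,:,::-1])
im=optics.snapshot("scene");crop(im,200,170,400,310,3.9,"pics/s10.png")
E
```

```text
tcp [0.6322 0.0044 0.0261] zhead -0.1093 F [ -6.56 -10.87   4.47] t 8.03 xaxis [-0.043  0.006 -0.999] gap 0.47 -> [ 0.0012  0.0745 -0.0008] ('turn', np.float64(-0.0006))
```

View pics/w10.png

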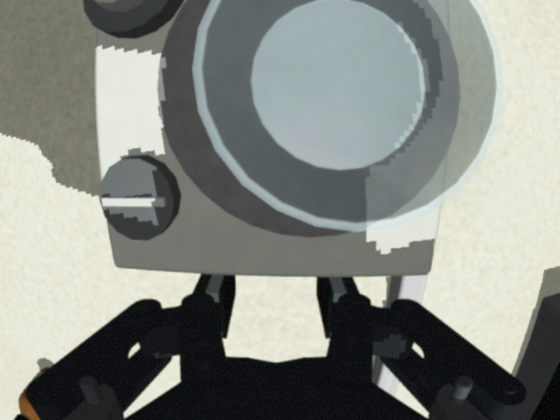

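View pics/s10.png

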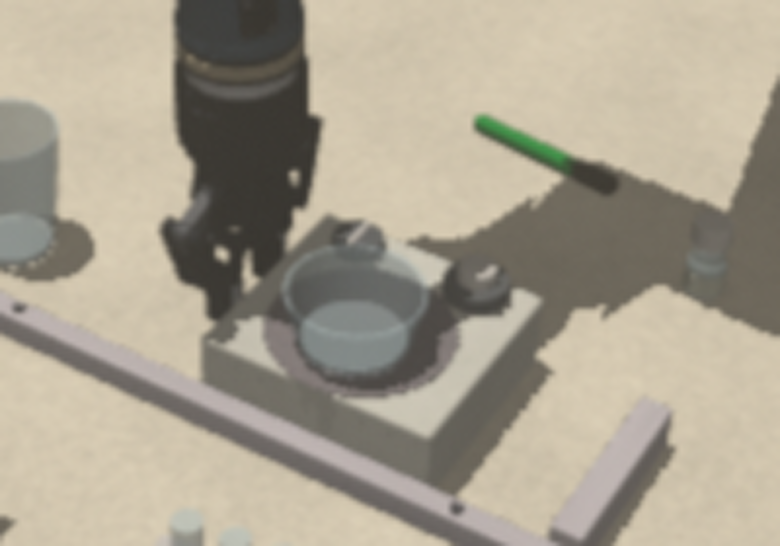

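The wrist view shows the side face flush on both fingertips at about (215,275) and (335,275), with the dish clear of the gripper body. I'll continue.

Call:
step_arm:
  commands:
    - [0,0.012,0,0]
    - [0,0.022,0,0]
    - [0,0.032,0,0]
    - [0,0.042,0,0]
    - [0,0.051,0,0]
    - [0,0.059,0,0]
    - [0,0.065,0,0]
    - [0,0.07,0,0]

```text
t: 8.8
tcp_pos: [0.6405, 0.0765, 0.0266]
tool_rot: [0.04, 0.721, -0.036, 0.691]
force: [-0.1, -5.9, -1.3]
finger_gap: 0.467
```

```bash
python3 - <<'E'
from h import *
X=np.array([np.cos(-.108),np.sin(-.108)]);Y=np.array([-X[1],X[0]])
T=.6273*X+.147*Y
to([*T,.025],1.462+np.pi/2)
cp=optics.camera_params("wrist");im=optics.snapshot("wrist");cv2.imwrite("pics/w11.png",im[:,:,::-1])
im=optics.snapshot("scene");crop(im,200,190,400,330,3.9,"pics/s11.png")
E
```

```text
tcp [0.6405 0.0765 0.0266] zhead -0.1074 F [-0.09 -5.9  -1.26] t 8.8 xaxis [-0.041  0.007 -0.999] gap 0.47 -> [ 0.0017  0.0019 -0.0012] ('turn', np.float64(0.0014))
```

View pics/s11.png

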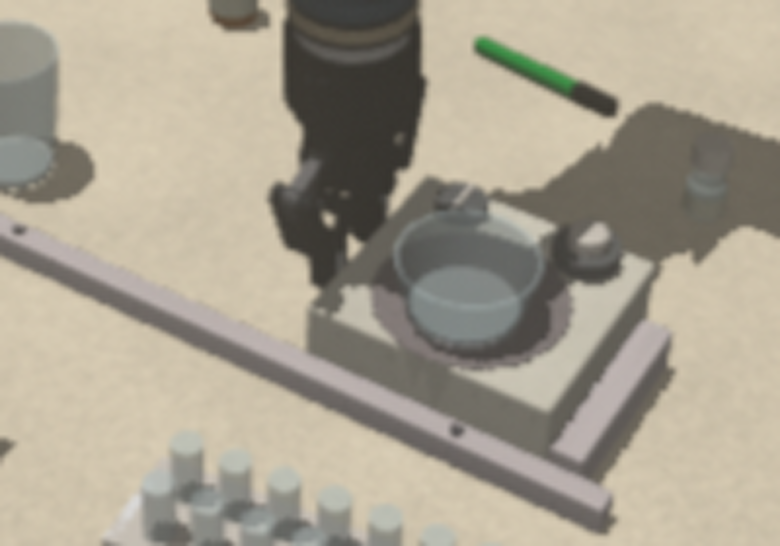

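It's nearly home, with about 2 mm to go. One gentle finish.

Call:
step_arm:
  commands:
    - [0,0.006,0,0]
    - [0,0.008,0,0]
    - [0,0.01,0,0]
    - [0,0.012,0,0]
    - [0,0.013,0,0]
    - [0,0.014,0,0]

```text
t: 9.4
tcp_pos: [0.6397, 0.0804, 0.0269]
tool_rot: [0.034, 0.723, -0.041, 0.689]
force: [-6.6, -36.4, 4.0]
finger_gap: 0.469
```

```bash
python3 - <<'E'
from h import *
X=np.array([np.cos(-.108),np.sin(-.108)]);Y=np.array([-X[1],X[0]])
T=.6273*X+.147*Y
to([*T,.025],1.462+np.pi/2)
cp=optics.camera_params("wrist");im=optics.snapshot("wrist");cv2.imwrite("pics/w12.png",im[:,:,::-1])
im=optics.snapshot("scene");crop(im,260,220,400,320,5.6,"pics/s12.png")
E
```

```text
tcp [0.6397 0.0804 0.0269] zhead -0.107 F [ -6.64 -36.38   3.96] t 9.4 xaxis [-0.048 -0.007 -0.999] gap 0.47 -> [ 0.0019 -0.0018  0.0001] ('turn', np.float64(0.0018))
```

View pics/s12.png

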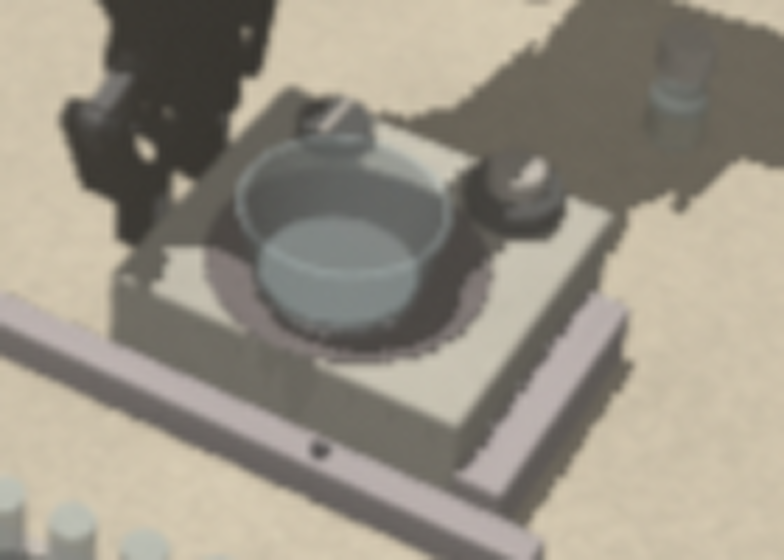

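View pics/w12.png

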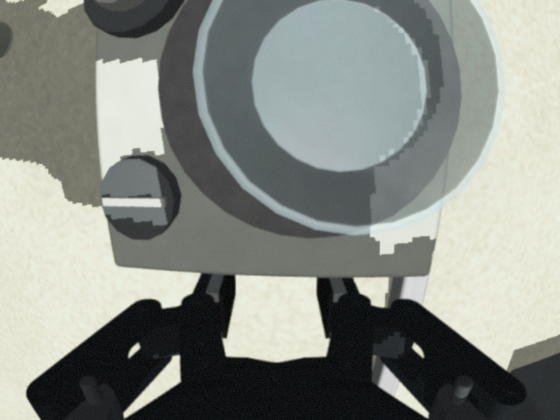

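The stirrer is hard against the stop at 36 N. The scene view shows it flush along the stop, with the dish in place. I'll release and rise.

Call:
step_arm:
  commands:
    - [0,0,0,0]
    - [0,-0.01,0,0]
    - [0,-0.025,0,0]
    - [-0.02,-0.035,0,0]
    - [-0.055,-0.035,0,0]
    - [-0.09,-0.035,0,0]
    - [-0.125,-0.035,0,0]
    - [-0.155,-0.035,0,0]

```text
t: 10.17
tcp_pos: [0.6441, 0.047, 0.1848]
tool_rot: [0.035, 0.722, -0.04, 0.69]
force: [0.8, 0.0, 0.4]
finger_gap: 0.467
```

```bash
python3 - <<'E'
from h import *
X=np.array([np.cos(-.108),np.sin(-.108)]);Y=np.array([-X[1],X[0]])
T=.495*X+.228*Y
to([*T,.20],1.462)
im=optics.snapshot("scene");crop(im,260,220,400,320,5.6,"pics/s13.png")
E
```

```text
tcp [0.6441 0.047  0.1848] zhead -0.1069 F [0.84 0.04 0.44] t 10.17 xaxis [-0.046 -0.005 -0.999] gap 0.47 -> [-0.0101  0.1119 -0.1407] ('turn', np.float64(-1.5689))
```

View pics/s13.png

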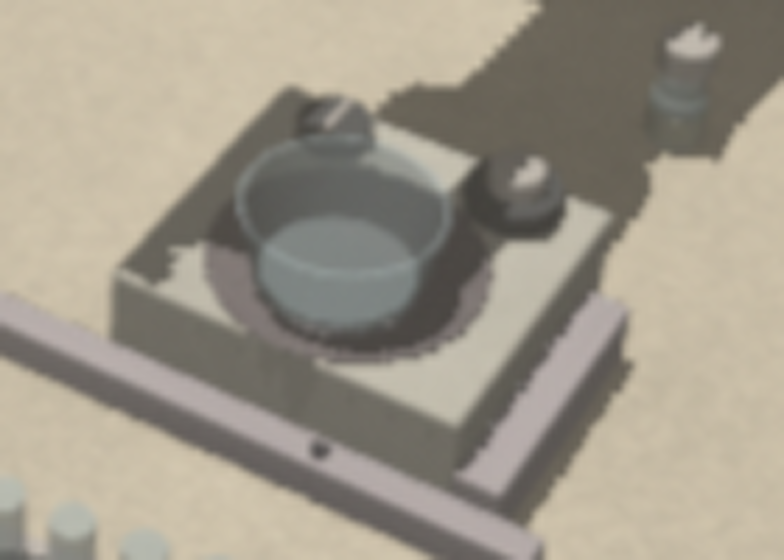

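Call:
step_arm:
  commands:
    - [-0.004,0.005,-0.02,0.12]
    - [-0.008,0.015,-0.045,0.24]
    - [-0.01,0.03,-0.07,0.36]
    - [-0.01,0.045,-0.095,0.48]
    - [-0.01,0.062,-0.12,0.6]
    - [-0.01,0.08,-0.135,0.72]
    - [-0.01,0.1,-0.14,0.84]
    - [-0.01,0.112,-0.14,0.96]
  jaw: 0.0854

```text
t: 10.88
tcp_pos: [0.5191, 0.1756, 0.2051]
tool_rot: [0.353, 0.618, -0.368, 0.599]
force: [0.1, -0.9, -0.9]
finger_gap: 1.002
```

```bash
python3 - <<'E'
from h import *
X=np.array([np.cos(-.108),np.sin(-.108)]);Y=np.array([-X[1],X[0]])
T=.495*X+.228*Y
to([*T,.20],1.462)
E
```

```text
tcp [0.5191 0.1756 0.2051] zhead -1.0704 F [ 0.08 -0.94 -0.88] t 10.88 xaxis [-0.034 -0.005 -0.999] gap 1.0 -> [ 0.0052 -0.0031  0.0009] ('turn', np.float64(0.6092))
```

Call:
step_arm:
  commands:
    - [0.005,-0.003,0,0.12]
    - [0.005,-0.003,0,0.24]
    - [0.005,-0.003,0,0.36]
    - [0.005,-0.003,0,0.48]
    - [0.005,-0.003,0,0.6]
    - [0.005,-0.003,0,0.609]
    - [0.005,-0.003,0,0.609]

```text
t: 11.47
tcp_pos: [0.5163, 0.1745, 0.2002]
tool_rot: [-0.516, -0.48, 0.535, -0.466]
force: [-0.2, 0.4, 0.2]
finger_gap: 1.002
```

```bash
python3 - <<'E'
from h import *
import pickle
X=np.array([np.cos(-.108),np.sin(-.108)]);Y=np.array([-X[1],X[0]])
T=.50*X+.228*Y
to([*T,.014],1.462)
cp=optics.camera_params("wrist");pickle.dump(cp,open("w14.pkl","wb"));im=optics.snapshot("wrist");cv2.imwrite("pics/w14.png",im[:,:,::-1])
E
```

```text
tcp [0.5163 0.1745 0.2002] zhead -1.6759 F [-0.18  0.39  0.23] t 11.47 xaxis [-0.034 -0.004 -0.999] gap 1.0 -> [ 0.1859  0.0118 -0.0003] ('turn', np.float64(0.0037))
```

View pics/w14.png

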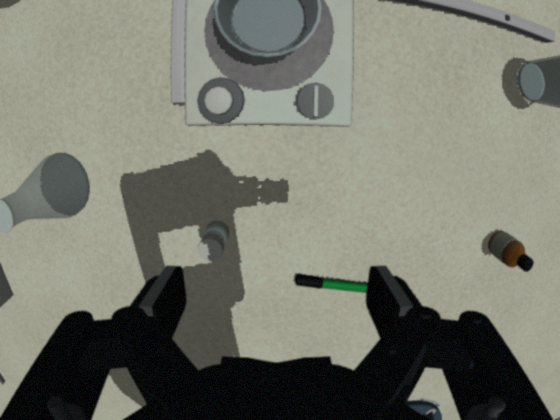

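The wrist view shows the stirrer nested in the corner: its left edge lies along the end stop at u≈187, and its front edge runs (187,125)–(351,126). The vial at (213,242) is clear of the left finger's descent. I'll measure.

```bash
python3 - <<'E'
from h import *
import pickle
cp=pickle.load(open("w14.pkl","rb"))
X=np.array([np.cos(-.108),np.sin(-.108)]);Y=np.array([-X[1],X[0]])
a=plane([(187,125),(351,126)],cp,.055,True)[:,:2];y=a[0]-a[1];print('len',np.linalg.norm(y),'yaw',np.arctan2(-y[0],y[1]),'front xr',a@X,'side yr',a@Y)
k=plane([(217.5,100)],cp,.077,True)[0];print('key',k,k[:2]@X,k[:2]@Y)
d=plane([(267,13)],cp,.093,True)[0];print('dish',d[:2]@X,d[:2]@Y)
s=plane([(184,102),(183,10)],cp,.03,True)[:,:2];print('stop',s@X,s@Y)
v=plane([(218,233),(206,250)],cp,.0,True);print('vial',v)
E
```

```text
len 0.1462797451390703 yaw -0.11473995331167929 front xr [0.55625739 0.55527148] side yr [0.30681087 0.16053445]
key [0.60341643 0.21097014 0.077     ] 0.5771602140042783 0.27478331289610325
dish 0.6446444147708396 0.2347748400384225
stop [0.57753699 0.67080686] [0.31581318 0.31695193]
vial [[0.45877601 0.24499051 0.        ]
 [0.43867552 0.26315707 0.        ]]
```

The front face is at 0.556 (home is 0.557), so it's home in x within measuring error. I'll seat it with one light nudge before pressing the key.

Call:
step_arm:
  commands:
    - [0.03,0.003,0,0]
    - [0.06,0.006,0,0]
    - [0.09,0.009,0,0]
    - [0.12,0.011,0,0]
    - [0.145,0.012,0,0]
    - [0.165,0.012,0,0]
    - [0.178,0.012,0,0]
    - [0.184,0.012,0,0]

```text
t: 12.18
tcp_pos: [0.5207, 0.1722, 0.0138]
tool_rot: [-0.514, -0.481, 0.536, -0.466]
force: [1.1, 0.9, 0.2]
finger_gap: 0.999
```

```bash
python3 - <<'E'
from h import *
X=np.array([np.cos(-.108),np.sin(-.108)]);Y=np.array([-X[1],X[0]])
T=.5435*X+.23*Y
to([*T,.014],1.462)
im=optics.snapshot("scene");crop(im,260,180,420,300,4.9,"pics/s15.png")
E
```

```text
tcp [0.5207 0.1722 0.0138] zhead -1.674 F [1.06 0.91 0.16] t 12.18 xaxis [-0.038 -0.004 -0.999] gap 1.0 -> [-0.0019  0.0444 -0.0024] ('turn', np.float64(0.0056))
```

View pics/s15.png

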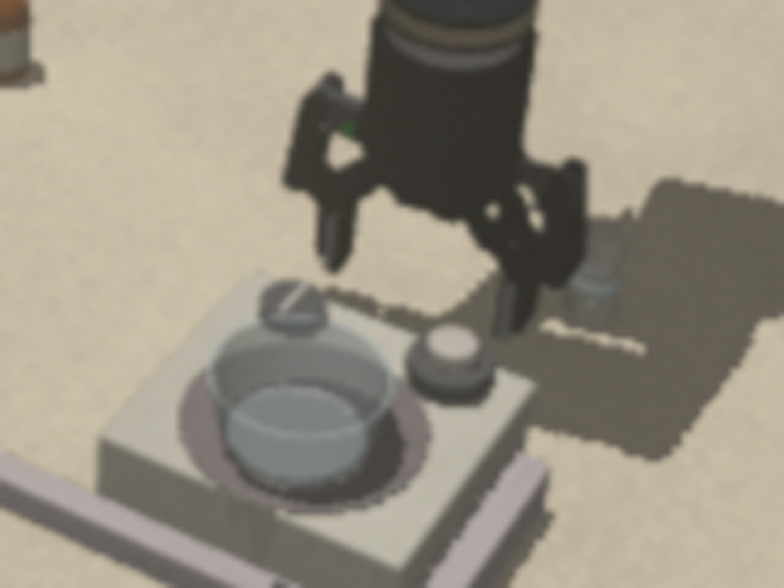

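The fingers are clear of the key and the vial. Nudging.

Call:
step_arm:
  commands:
    - [-0.001,0.015,-0.002,0.005]
    - [-0.001,0.027,-0.002,0.005]
    - [-0.001,0.034,-0.002,0.005]
    - [-0.001,0.039,-0.002,0.005]
    - [-0.002,0.043,-0.002,0.005]
    - [-0.002,0.046,-0.002,0.005]
    - [-0.002,0.049,-0.002,0.005]
    - [-0.002,0.052,-0.002,0.005]

```text
t: 12.9
tcp_pos: [0.5644, 0.1692, 0.0141]
tool_rot: [-0.511, -0.483, 0.542, -0.46]
force: [-17.3, 3.0, 16.9]
finger_gap: 0.994
```

```bash
python3 - <<'E'
from h import *
X=np.array([np.cos(-.108),np.sin(-.108)]);Y=np.array([-X[1],X[0]])
T=.5435*X+.23*Y
to([*T,.014],1.462); p=telemetry.sense()['tcp_pos'][:2];print(p@X,p@Y)
E
```

```text
tcp [0.5644 0.1692 0.0141] zhead -1.6811 F [-17.3    3.03  16.93] t 12.9 xaxis [-0.055 -0.005 -0.998] gap 0.99 -> [ 0.0001  0.0006 -0.0009] ('turn', np.float64(-0.0015))
0.5428658952099017 0.229094292442401
```

TCP x_rail is 0.5429, the same as at the first docking contact, so it's seated. I'll retreat, shut the fingers and go above the key.

Call:
step_arm:
  commands:
    - [0,-0.005,0,0]
    - [0,-0.015,0,0]
    - [0,-0.03,0,0]
    - [-0.02,-0.035,0,0]
    - [-0.05,-0.035,0,0]
    - [-0.08,-0.035,0,0]
    - [-0.11,-0.035,0,0]
    - [-0.12,-0.035,0,0]

```text
t: 13.57
tcp_pos: [0.5387, 0.1741, 0.14]
tool_rot: [-0.513, -0.482, 0.54, -0.462]
force: [-0.3, 0.1, -0.1]
finger_gap: 0.998
```

```bash
python3 - <<'E'
from h import *
import pickle
X=np.array([np.cos(-.108),np.sin(-.108)]);Y=np.array([-X[1],X[0]])
T=.579*X+.2737*Y; print(T)
to([*T,.11],1.462)
cp=optics.camera_params("wrist");im=optics.snapshot("wrist");cv2.imwrite("pics/w16.png",im[:,:,::-1]);pickle.dump(cp,open("w16.pkl","wb"))
E
```

```text
[0.60512872 0.20969482]
tcp [0.5387 0.1741 0.14  ] zhead -1.6805 F [-0.33  0.06 -0.14] t 13.57 xaxis [-0.047 -0.004 -0.999] gap 1.0 -> [ 0.0267  0.0634 -0.0429] ('turn', np.float64(-0.0009))
```

View pics/w16.png

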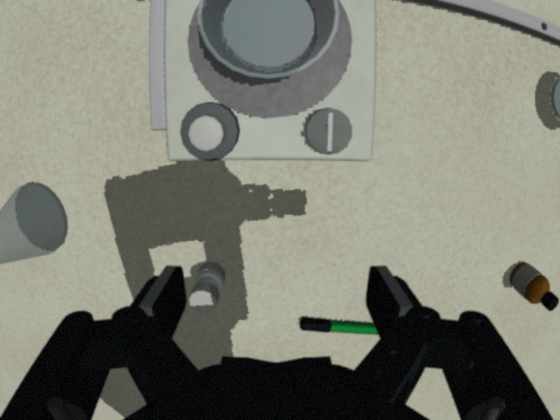

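The wrist view shows the key top at (206,132), with its left edge on the stop and the dish undisturbed. I'll check the key position and move above it.

```bash
python3 - <<'E'
from h import *
import pickle
cp=pickle.load(open("w16.pkl","rb"))
im=cv2.imread("pics/w16.png");g=cv2.cvtColor(im,cv2.COLOR_BGR2GRAY)
m=(g[110:155,185:235]>150).astype('uint8');n,l,st,c=cv2.connectedComponentsWithStats(m)
i=l[22,21];p=c[i]+[185,110];print(p,st[i])
k=plane([p],cp,.077,True)[0];print('key',k)
X=np.array([np.cos(-.108),np.sin(-.108)]);Y=np.array([-X[1],X[0]]);print(k[:2]@X,k[:2]@Y)
E
```

```text
[205.63845224 132.6904474 ] [  4   7  34  33 827]
key [0.60363903 0.21040537 0.077     ]
0.5774424015859775 0.27424583139762315
```

Call:
step_arm:
  commands:
    - [-0.01,0.015,-0.011,0]
    - [-0.01,0.03,-0.022,0]
    - [-0.01,0.048,-0.033,0]
    - [0,0.06,-0.043,0]
    - [0.015,0.0635,-0.043,0]
    - [0.027,0.0635,-0.043,0]
    - [0.027,0.0635,-0.043,0]
    - [0.027,0.0635,-0.043,0]
  jaw: 0
  grip_force: 20

```text
t: 14.28
tcp_pos: [0.6034, 0.2094, 0.108]
tool_rot: [-0.512, -0.482, 0.541, -0.461]
force: [0.4, -0.4, 0.8]
finger_gap: -0.004
```

```bash
python3 - <<'E'
from h import *
to([.605,.210,.08],1.462)
im=optics.snapshot("wrist");cv2.imwrite("pics/w17.png",im[:,:,::-1])
im=optics.snapshot("scene");crop(im,260,160,420,280,4.9,"pics/s17.png")
E
```

```text
tcp [0.6034 0.2094 0.108 ] zhead -1.6806 F [ 0.39 -0.38  0.76] t 14.28 xaxis [-0.051 -0.004 -0.999] gap -0.0 -> [ 0.0279  0.0029 -0.001 ] ('turn', np.float64(-0.001))
```

View pics/s17.png

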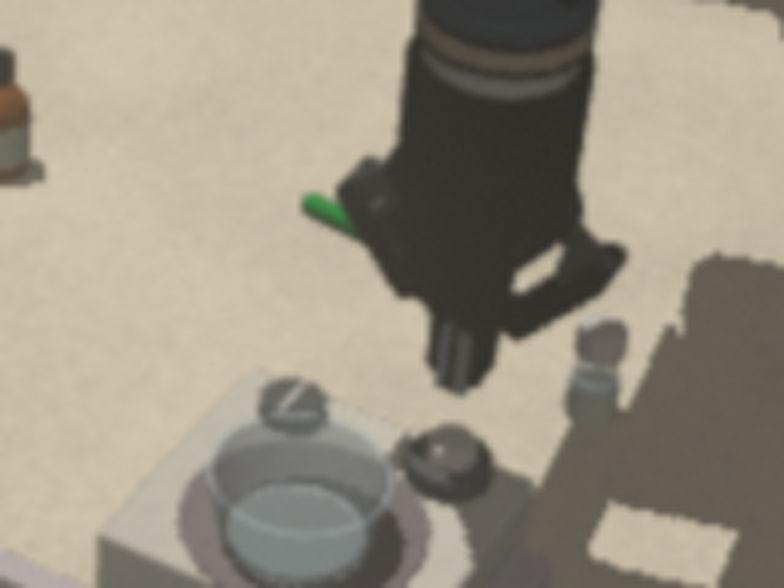

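View pics/w17.png

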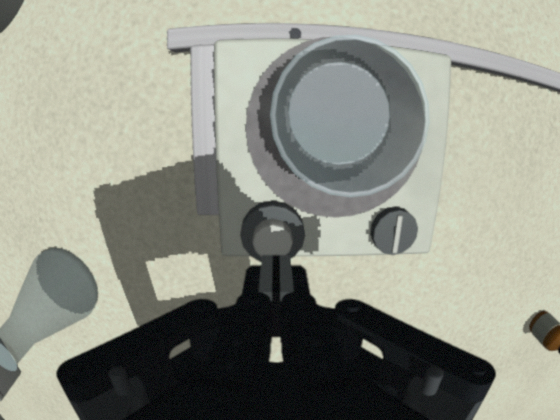

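The wrist view shows the stirrer tucked against both the rail (back edge at row ~40) and the stop (left edge at u≈217), and the dish standing in place. The tip is above the key at (275,237). Pressing.

Call:
step_arm:
  commands:
    - [0.012,0.002,-0.001,0]
    - [0.024,0.002,-0.001,0]
    - [0.029,0.002,-0.001,0]
    - [0.033,0.002,-0.001,0]
    - [0.037,0.002,-0.001,0]
    - [0.04,0.002,-0.001,0]
    - [0.042,0.002,-0.001,0]
    - [0.042,0.002,-0.001,0]

```text
t: 15.05
tcp_pos: [0.6047, 0.2101, 0.071]
tool_rot: [-0.513, -0.482, 0.54, -0.462]
force: [-5.9, -1.7, 15.7]
finger_gap: -0.001
```

```bash
python3 - <<'E'
from h import *
to([.604,.210,.071],1.462)
im=optics.snapshot("wrist");cv2.imwrite("pics/w18.png",im[:,:,::-1])
im=optics.snapshot("scene");crop(im,260,160,420,280,4.9,"pics/s18.png")
E
```

```text
tcp [0.6047 0.2101 0.071 ] zhead -1.6802 F [-5.91 -1.71 15.73] t 15.05 xaxis [-0.048 -0.004 -0.999] gap -0.0 -> [-0.     -0.0006  0.0002] ('turn', np.float64(-0.0006))
```

View pics/s18.png

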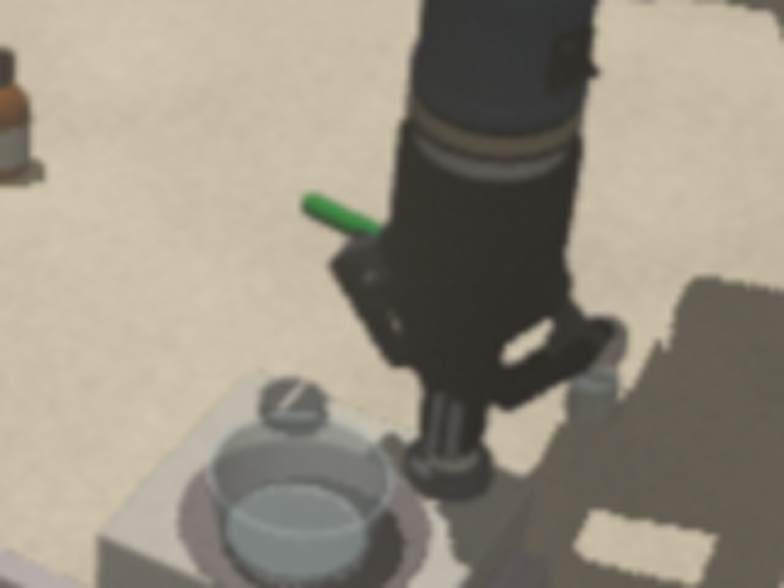

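The tip is at z = 0.071 m, the bottom of the travel, with 15.7 N and the load directed into the rail. The key is fully down, so I'll lift straight up.

Call:
step_arm:
  commands:
    - [-0.004,0,0,0]
    - [-0.01,0,0,0]
    - [-0.025,0,0,0]
    - [-0.05,0,0,0]
    - [-0.08,0,0,0]
    - [-0.11,-0.01,0,0]
    - [-0.14,-0.03,0,0]
    - [-0.15,-0.05,0,0]

```text
t: 15.82
tcp_pos: [0.5652, 0.2167, 0.2277]
tool_rot: [-0.516, -0.48, 0.537, -0.463]
force: [0.8, 0.2, 0.5]
finger_gap: -0.001
```

```bash
python3 - <<'E'
from h import *
import pickle
to([.604,.210,.071],1.462)
cp=optics.camera_params("wrist");im=optics.snapshot("wrist");cv2.imwrite("pics/w19.png",im[:,:,::-1]);pickle.dump(cp,open("w19.pkl","wb"))
im=optics.snapshot("scene");crop(im,200,160,400,310,3.9,"pics/s19.png")
E
```

```text
tcp [0.5652 0.2167 0.2277] zhead -1.6809 F [0.81 0.23 0.5 ] t 15.82 xaxis [-0.037 -0.002 -0.999] gap -0.0 -> [0.1551 0.0451 0.0014] ('turn', np.float64(-0.0014))
```

View pics/s19.png

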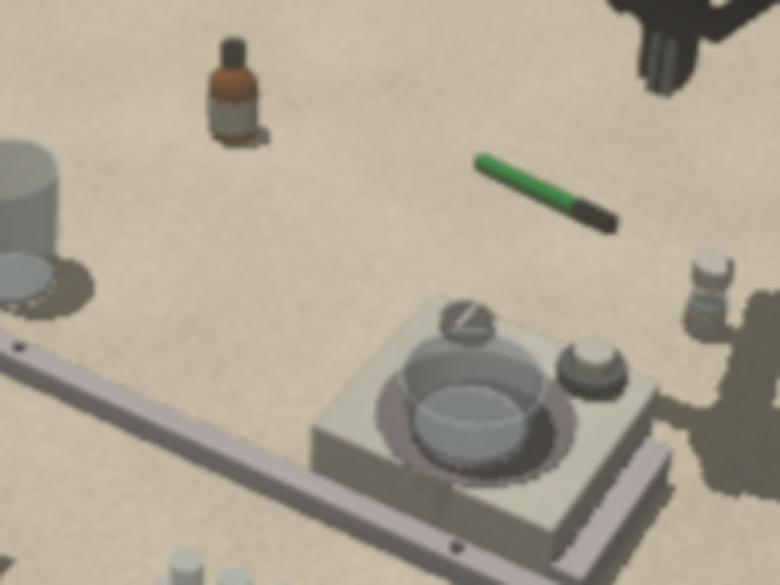

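View pics/w19.png

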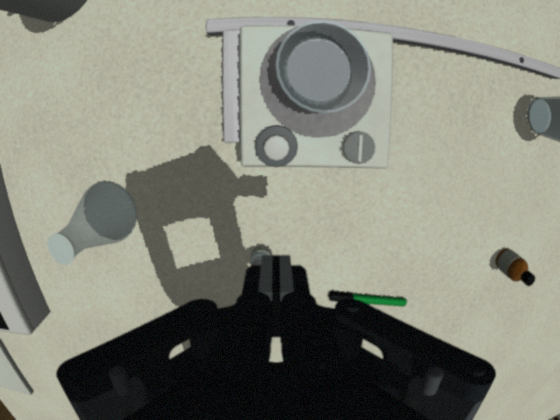

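The scene view shows the key up again, the dish in place, and the stirrer against the rail and stop with the bystanders untouched. A last check of the corner fit, from a zoom and the top camera:

```bash
python3 - <<'E'
from h import *
import pickle
im=cv2.imread("pics/w19.png");cv2.imwrite("pics/w19c.png",cv2.resize(im[5:185,195:415],None,fx=3.3,fy=3.3,interpolation=2))
im=optics.snapshot("top");crop(im,170,140,340,280,4.7,"pics/t19.png")
E
```

```text
(no output)
```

View pics/w19c.png

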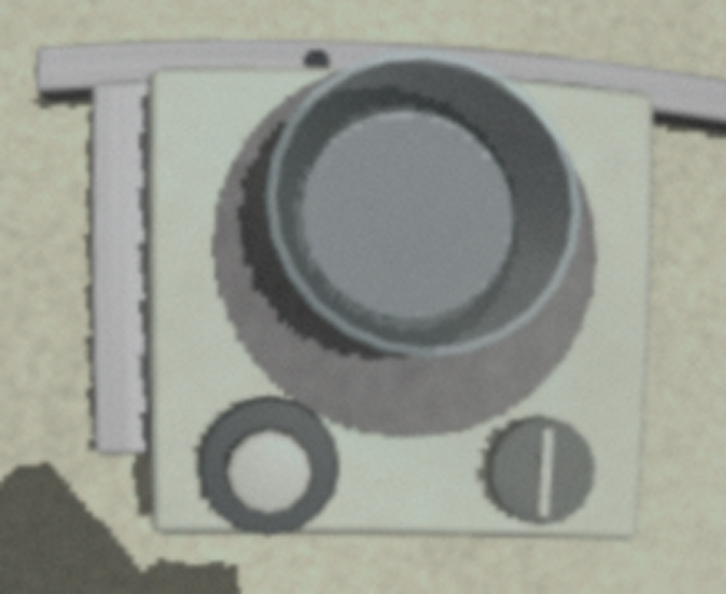

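View pics/t19.png

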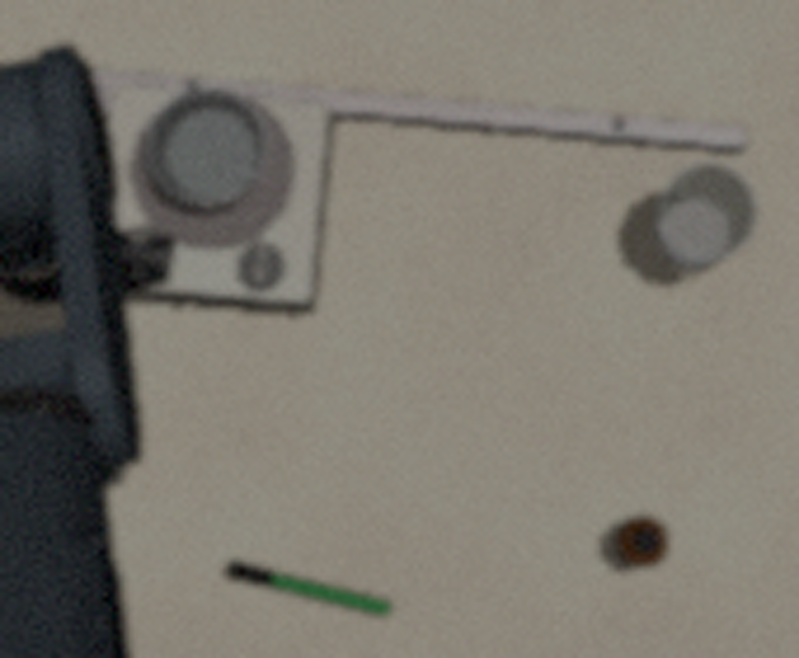

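```bash
python3 - <<'E'
from h import *
import pickle
cp=pickle.load(open("w19.pkl","rb"))
f=lambda L:(np.array(L,float)+.5)/3.3-.5+[195,5]
X=np.array([np.cos(-.108),np.sin(-.108)]);Y=np.array([-X[1],X[0]])
a=plane(f([(153,70),(155,530),(633,535),(652,93)]),cp,.055,True)[:,:2];print('xr',a@X,'yr',a@Y,'ctr',a.mean(0)@X,a.mean(0)@Y)
y=a[1]-a[2];print('yaw',np.arctan2(-y[0],y[1]))
k=plane(f([(269,472)]),cp,.077,True)[0,:2];print('key',k@X,k@Y)
r=plane(f([(658,112),(720,122),(92,90),(42,90)]),cp,.02,True)[:,:2];print('rail front',r@X)
d=plane(f([(424,206)]),cp,.093,True)[0,:2];print('dish in stirrer frame',d@X-a.mean(0)@X,d@Y-a.mean(0)@Y)
s=plane(f([(95,110),(97,440)]),cp,.03,True)[:,:2];print('stop outer',s@Y)
E
```

```text
xr [0.69421606 0.55700753 0.5567269  0.69417613] yr [0.30713268 0.30810299 0.16132813 0.15985893] ctr 0.625531655818262 0.23410568136473447
yaw -0.10991199244913226
key 0.5772328318446045 0.27430754562211407
rail front [0.69620779 0.69573491 0.69685779 0.6979857 ]
dish in stirrer frame 0.02354186182641982 0.0011310698902875227
stop outer [0.32762398 0.32846896]
```

The fit agrees. Front face plus 140 mm gives 0.697, against a rail face at 0.6965. The stirrer's side is at 0.308 and the stop face is at 0.308. The dish is within about 1 mm of its spot. Handing in.

```bash
python3 - <<'E'
from station import manip,telemetry
print(telemetry.sense()['t'],telemetry.sense()['force'].round(1)); print(manip.sign_off())
E
```

```text
15.9667 [-0.1  0.3 -1.2]
the job is handed in; nothing more can be done
None
```

The stirrer is docked in the corner, the start key has been pressed and released, and the job was handed in at about 16 s of the 61 s.

I pushed it to the rail with both fingers, slid it along the rail to the end stop (36 N at contact) and gave the front one light seating nudge. I then pressed the key with the shut fingers and lifted clear.

- **Docking:** in the last wrist image the stirrer is flush with the rail to about 1 mm and with the stop to under 1 mm. Its yaw is within 0.002 rad of the value I used for the rail, which I measured to about 0.01 rad.
- **Start key:** the fingertip reached 71 mm height at about 16 N, which is the bottom of the key's 6 mm travel. The key looked up again afterwards.
- **Dish and other items:** the dish stands about 1 mm from its spot. The beaker, vial, dropper and pen looked unmoved in the last images, and the flask and bottle were never approached. The tool force was near zero at the end.
- **Minor disagreements:**
  - The tool tilted by up to about 0.055 rad under load.
  - Measured lengths of the stirrer's edges came out 2–4 mm short of its known size, within what pixel picking and calibration allow.

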